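# Stack chip cassettes squarely in the stand

### The job

Make one square pile of the three chip cassettes in the stacking stand, edges flush all round: first the orange cassette from the bench onto the grey one that already lies in the stand. Then lift the blue cassette out of the reader dock, lay it flat on the cork pad and let go of it there, take it again by its long sides and put it on top of the orange one. Set every cassette down rather than dropping it, and leave the microtube rack, the tape and the forceps where they are.

Things in the scene. Friction and masses are not known exactly. Their poses are not given: they have to be found in the camera images.
- cassette_grey: Flat rigid box, 40 mm (x) x 60 mm (y, the long way) x 14 mm high, about 60 g, plain vertical sides, a dark window and four white ports on top. Origin: centre of its underside; z up. Grey. Bottom of the pile: lies loose on the stand's deck, underside 6 mm above the bench, long way along the stand's y, up to 2.5 mm and 0.05 rad off the stand's centre and direction. The pile is squared to it.
- cassette_orange: Flat rigid box, 40 mm (x) x 60 mm (y, the long way) x 14 mm high, about 60 g, plain vertical sides, a dark window and four white ports on top. Origin: centre of its underside; z up. Orange. Lies loose and clear on the bench.
- cassette_blue: Flat rigid box, 40 mm (x) x 60 mm (y, the long way) x 14 mm high, about 60 g, plain vertical sides, a dark window and four white ports on top. Origin: centre of its underside; z up. Blue. Lies loose in the reader dock, its underside 12 mm above the bench, long way along the dock's y; only its two short ends can be gripped there (60 mm apart).
- stand: Aluminium stand fixed to the bench. Origin: centre of its underside; z up. Base plate 64 (x) x 96 (y) mm, its top (the deck) 6 mm above the bench. Upright cheeks 30 mm wide (x) at y = 36..44 and -44..-36 mm, 54 mm high, close off the ends (6 mm gap to a centred cassette, no room for a finger, and they do not square the pile). Open at +x and -x: hold cassettes by their long sides.
- dock: Reader dock fixed to the bench. Origin: centre of its underside; z up. Grey base 72 (x) x 104 (y) x 6 mm; black bed 38 x 44 mm, top 12 mm above the bench; white side walls 52 mm long at x = 22..32 and -32..-22 mm, 36 mm high, 2 mm from the cassette's long sides and 10 mm higher than its top. Open at +y and -y, where the cassette overhangs the bed by 8 mm.
- pad: Square cork pad fixed to the bench, 110 x 110 mm, 4 mm thick, for setting a cassette down. Origin: centre of its underside on the bench; z up.
- microtube_rack: Bystander: blue rack with coloured microtubes, 64 x 120 x 35 mm, loose, behind the work. Origin: centre of its underside.
- label_tape: Bystander: roll of green tape lying flat, 70 x 68 x 19 mm, loose, behind the work. Origin: centre of its underside.
- forceps: Bystander: steel forceps lying flat, 20 x 126 x 10 mm, loose, at the front of the bench. Origin: centre of its underside.

How it is judged:
By the outcome, as a careful person would: the job done as asked, in the order asked, and still so for the second after the job is handed in, with the robot touching nothing.
It also fails if it takes over 72 s, if anything falls off the work surface, if the arm or the gripper's body presses on something with over 40 N, if the wrist force passes 120 N, or if a joint passes its speed limit or range.

### The arm

A 7-joint arm with a two-finger parallel gripper is mounted at the origin on a cart in front of the work surface, level with it; the furniture and walls round the work are solid. World frame = base frame: x ahead of the robot, y to its left, z up, the work surface at z = 0. Lengths are in m, angles in rad, forces in N, time in s.
With the tool pointing down it reaches from about 0.35 to 0.9 m from the base axis. Payload 7.2 kg.
Tool frame: the origin (TCP) lies at the very end of the fingers, on their centre line; the grasp point (between the pads) lies 19 mm behind it (bot.grip_point_offset is the distance from the TCP to the grasp point, in m); z points along the fingers, y is the line along which they close (so a half turn about z gives the same grasp; the last joint's range is limited). The gripper opens to 88 mm and grips with 3 to 60 N. Pads are 20 mm wide; open, the fingers measure 115 mm over their backs; the gripper's body (75 mm by 178 mm) begins 61 mm behind the grasp point.
Start: joints at [1.053, 0.411, -0.013, 1.596, 0.006, 1.134, -0.082], TCP at [0.272, -0.563, 0.223] pointing down, gripper open.
Joint ranges: [-2.95, 2.95], [-0.29, 1.99], [-1.47, 1.44], [0.14, 2.54], [-1.03, 4.17], [0.13, 1.85], [-2.86, 2.86]. Speed limits (rad/s): [2.39, 2.39, 3.01, 3.01, 3.14, 3.14, 3.14].

### API

Orientations are given as a unit quaternion [x, y, z, w].
In Python, from plant import bot gives the robot as it stands.
- The arm moves only by the shell command python3 jog.py [OPENING] [FORCE], which reads ROWS from standard input. ROWS is a JSON object whose key "steps" holds a list of rows, 1 to 5 of them, each of 4 numbers: dx, dy, dz in shares of 0.75 m (1.0 is 0.75 m), then a turn about the tool's z in shares of pi rad (1.0 is pi rad); each row shifts and turns the commanded pose from where the row before left it, along the tool's axes as they then stand; what a row does not reach is not made up. A row lasts 1/8 s, in which the tool goes at most 0.0625 m and 0.188 rad, less where a joint would pass 70% of its speed; a pose out of reach is approached as far as the arm can. OPENING is the finger opening in m, set as the command begins (- or left out keeps the last). The fingers move at their own pace and stop on an object; FORCE is the grip in N (left out, the last holds). Time passes only in rows, so rows that do not move let the fingers close. It prints the time, the measured TCP pose, the force, the opening and the grip force at its end. Input that does not fit is refused with a message, and nothing moves.
- bot.get_state(): the state, without advancing time (a new reading comes with each control period).
- bot.camera(name): name is "scene" or "top" or "wrist"; returns a dict with "image" (420x560x3 uint8, blue, green, red), "K" (3x3 intrinsics, pixels), "dist_coeffs" ([k1, k2, p1, p2, k3] as OpenCV has them; the pictures are not rectified), "eye" and "attitude" of the camera in the world. Camera axes: x right, y down, z forward; pixel columns grow to the right and rows downward; lengths in m; the calibration is good to about 2 mm. A picture is of the moment at which its call begins. There is no depth.
- bot.close_job(): hands the job in; it is judged then, once.
The state is a dict: "t": time; "qpos": joint angles; "qd": joint speeds; "tau": joint torques, N m; "tool_pos": TCP position; "eef_rot": TCP orientation; "ft_force": force on the tool from outside, world axes, zero at the start; "ft_torque": the same for the moment, N m; "gripper_width": finger opening in m; "grasp_force": force on a finger pad.
Only numpy, scipy, OpenCV 4.12 (cv2) and the standard library are available. Lean on these libraries where they do the work, as an engineer would, in place of code of your own. Each camera call takes 0.05 s, during which the arm holds its last target. There are 200 camera calls.

## Working session

There is one attempt and no reset: what is moved stays moved. The work goes in short steps, Python scripts to look and compute and a shell command to move; the robot and the scene stay as the last step left them, time stands still between calls to the robot, and variables do not carry over. Pictures are saved under pics/ and viewed, at most 10 in all, crops included, and the job is handed in when it is done.

```bash
ls; mkdir -p pics; python3 - <<'E'
from plant import bot
import cv2,numpy as np
s=bot.get_state();print(s)
print(bot.grip_point_offset)
for n in("scene","top","wrist"):
    c=bot.camera(n);cv2.imwrite(f'pics/{n}0.png',c['image']);print(n,c['K'],c['dist_coeffs'],c['eye'],c['attitude'])
E
```

```text
jog.py
pics
plant.py
{'t': 0.0, 'qpos': array([ 1.05276828,  0.41190044, -0.01270138,  1.59704474,  0.005606  ,
        1.13431089, -0.08216907]), 'qd': array([ 5.34196016e-05, -1.97158265e-04,  1.21881432e-03,  7.11545695e-04,
       -9.99379640e-04,  5.34724126e-04, -1.02959468e-04]), 'tau': array([ 2.46653217e-04, -5.87949908e+01,  6.41608257e-01, -2.91077310e+01,
       -5.38955990e-02,  1.80149102e-02,  2.00816048e-04]), 'tool_pos': array([ 0.27148703, -0.5623858 ,  0.22180853]), 'eef_rot': array([ 9.74807570e-01,  2.23046047e-01, -2.42048872e-04, -7.77072221e-04]), 'ft_force': array([ 0.84633937, -0.22292091,  0.30382919]), 'ft_torque': array([-0.06681576, -0.02159765, -0.00781357]), 'grasp_force': 0.0, 'gripper_width': 0.08816870470035079}
0.0187
scene [[525.82105034   0.         268.77394281]
 [  0.         525.82105034 210.86352926]
 [  0.           0.           1.        ]] [0.01576965 0.         0.         0.         0.        ] [-0.25519088  0.57292137  0.97283867] [-0.44870528  0.80412752 -0.33570439  0.19835589]
top [[405.26555752   0.         280.32448303]
 [  0.         405.26555752 199.68577705]
 [  0.           0.           1.        ]] [-0.02318323  0.          0.          0.          0.        ] [0.41924243 0.06183892 0.99731683] [ 0.71004306 -0.70029092  0.04642014 -0.05724198]
wrist [[344.9123966    0.         278.75185157]
 [  0.         344.9123966  212.24786854]
 [  0.           0.           1.        ]] [-0.00370293  0.          0.          0.          0.        ] [ 0.34114612 -0.53111203  0.3829676 ] [ 0.83875433 -0.52622568 -0.07516608  0.11801598]
```

View pics/top0.png

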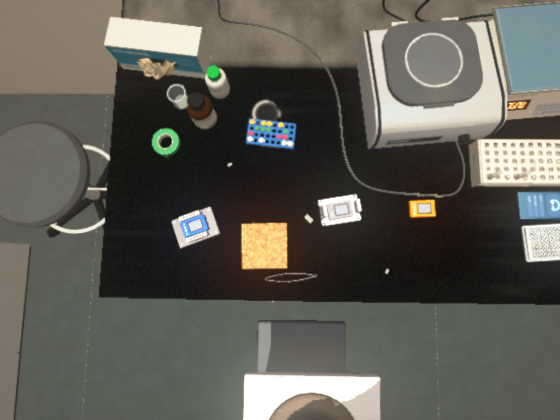

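View pics/scene0.png

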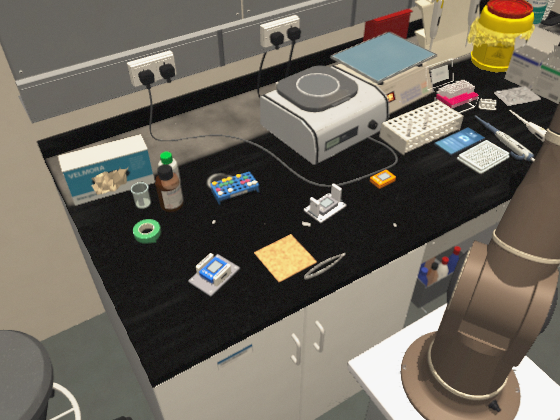

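Top view: orange at (423,208), stand at (341,209), pad at (264,246), dock with blue at (195,226), all open to approach from above. The forceps are at (290,277). The scene view agrees.

```bash
cat > cam.py <<'E'
import cv2,numpy as np
from plant import bot
from scipy.spatial.transform import Rotation as R
def shot(n,save=None):
    c=bot.camera(n); c['R']=R.from_quat(c['attitude']).as_matrix()
    if save: cv2.imwrite('pics/'+save,c['image'])
    return c
def rays(c,px):
    p=cv2.undistortPoints(np.float64(px).reshape(-1,1,2),c['K'],c['dist_coeffs']).reshape(-1,2)
    return np.c_[p,np.ones(len(p))]@c['R'].T
def onplane(c,px,z):
    d=rays(c,px); return c['eye']+d*((z-c['eye'][2])/d[:,2])[:,None]
def tri(c1,p1,c2,p2):
    a=rays(c1,[p1])[0];b=rays(c2,[p2])[0]
    k=np.linalg.lstsq(np.c_[a,-b],c2['eye']-c1['eye'],rcond=None)[0]
    u=c1['eye']+k[0]*a;v=c2['eye']+k[1]*b
    return (u+v)/2,np.linalg.norm(u-v)
def mask(c,lo,hi):
    return cv2.inRange(cv2.cvtColor(c['image'],cv2.COLOR_BGR2HSV),np.array(lo),np.array(hi))
def blobs(m,amin=60):
    cs,_=cv2.findContours(m,cv2.RETR_EXTERNAL,cv2.CHAIN_APPROX_NONE)
    return sorted([k for k in cs if cv2.contourArea(k)>amin],key=cv2.contourArea,reverse=True)
def rect(P):
    """min-area rectangle of world xy points: centre, (short,long) mm, yaw of long axis"""
    (cx,cy),(w,h),_=r=cv2.minAreaRect(np.float32(P[:,:2]*1000))
    b=cv2.boxPoints(r);e=[b[1]-b[0],b[2]-b[1]];l=max(e,key=np.linalg.norm)
    return np.array([cx,cy])/1000,sorted([w,h]),np.arctan2(l[1],l[0])%np.pi
def delta(target,yaw=None,s=None):
    """displacement in tool axes to target TCP; turn so that tool y lies along world yaw"""
    s=s or bot.get_state();T=R.from_quat(s['eef_rot']).as_matrix()
    d=T.T@(np.array(target)-s['tool_pos'])
    t=None
    if yaw is not None:
        y=T[:,1];cur=np.arctan2(y[1],y[0]);t=-((yaw-cur+np.pi/2)%np.pi-np.pi/2)
    return d.round(4),t
E
python3 - <<'E'
from cam import *
a,b=shot('top'),shot('scene')
rng={'orange':([8,150,120],[20,255,255]),'blue':([95,120,80],[120,255,255]),'cork':([12,60,110],[30,200,255])}
for n,r in rng.items():
    for c,k in((a,'top'),(b,'scene')):
        for q in blobs(mask(c,*r),50)[:5]:
            print(n,k,cv2.contourArea(q),cv2.minAreaRect(q),rect(onplane(c,q,{'orange':.014,'blue':.026,'cork':.004}[n])))
print(a['image'][209,341],a['image'][205,322])
for k,c,x,y in(('ts',a,341,209),('td',a,195,226)):
    cv2.imwrite(f'pics/{k}.png',cv2.resize(c['image'][y-40:y+40,x-50:x+50],None,fx=7,fy=7))
E
```

```text
orange top 423.0 ((421.8879699707031, 208.09483337402344), (17.557884216308594, 26.307466506958008), 86.633544921875) (array([ 0.54820172, -0.26755298]), [43.052581787109375, 64.927978515625], np.float32(1.6427586))
orange scene 89.5 ((382.6000671386719, 178.20004272460938), (14.310833930969238, 24.149534225463867), 63.43495178222656) (array([ 0.54202448, -0.26093118]), [50.94076156616211, 70.77067565917969], np.float32(1.6200527))
blue top 602.5 ((270.5649108886719, 133.1036376953125), (48.98270797729492, 26.287128448486328), 6.581944942474365) (array([0.72938568, 0.10462772]), [67.57518005371094, 121.82942962646484], np.float32(1.4739492))
blue top 365.0 ((193.81021118164062, 225.47808837890625), (16.14735984802246, 24.947240829467773), 70.01689147949219) (array([0.49731052, 0.28537219]), [39.400840759277344, 59.26682662963867], np.float32(1.9401526))
blue top 129.0 ((123.45945739746094, 57.74324417114258), (24.49544906616211, 7.891151428222656), 9.462322235107422) (array([0.92894226, 0.48985684]), [21.5886173248291, 66.37774658203125], np.float32(1.3983341))
blue scene 1383.0 ((10
[... 2431 characters left out ...]
p.float32(2.103445))
cork scene 2619.5 ((480.45233154296875, 42.05393981933594), (96.75231170654297, 75.36632537841797), 14.931418418884277) (array([ 1.01488214, -1.17116162]), [378.5039978027344, 641.927490234375], np.float32(2.2655928))
cork scene 1570.5 ((284.9307861328125, 256.8702392578125), (38.52941131591797, 50.94117736816406), 61.927513122558594) (array([0.45113986, 0.11924944]), [112.55876922607422, 112.75957489013672], np.float32(1.6035852))
cork scene 900.0 ((542.9500122070312, 296.6499938964844), (19.28989028930664, 61.34817886352539), 18.43494987487793) (array([ 0.04824644, -0.30964691]), [37.7710075378418, 189.90980529785156], np.float32(2.0352392))
[239 235 234] [229 237 238]
```

The rows are not in the units I measure in: shifts go in shares of 0.75 m and turns go in shares of pi rad. I convert before sending: 0.01 m is 0.0133, -0.17 rad is -0.0541.

```bash
echo '{"steps":[[0, 0, 0.0133, -0.0541], [0, 0, 0.0133, -0.0541], [0, 0, 0.0133, -0.0541], [0, 0, 0.0133, -0.0541]]}' | python3 jog.py 0.07 15; echo '{"steps":[[0, 0, 0.0133, -0.0541], [0, 0, 0.0133, -0.0541], [0, 0, 0.0133, -0.0509]]}' | python3 jog.py
python3 -c "
from cam import *
print(delta([.548,-.33,.13],.06))"
```

```text
t: 0.75
tool_pos: [0.2717, -0.5628, 0.1822]
eef_rot: [0.843, 0.538, -0.0, -0.0]
ft_force: [-0.4, 0.6, -0.5]
gripper_width: 0.0704
grasp_force: 0.0
t: 1.12
tool_pos: [0.2716, -0.5628, 0.1522]
eef_rot: [0.684, 0.729, 0.0, -0.0]
ft_force: [-0.6, -1.0, -0.2]
gripper_width: 0.0698
grasp_force: 0.0
(array([0.2145, 0.2908, 0.0222]), np.float64(0.004354503590930481))
```

To row units: 0.042 m is 0.056, 0.031 m is 0.0413.

```bash
echo '{"steps":[[0.0413, 0.056, 0.004, 0], [0.0413, 0.056, 0.004, 0], [0.0413, 0.056, 0.004, 0], [0.0413, 0.056, 0.004, 0]]}' | python3 jog.py; echo '{"steps":[[0.0413, 0.056, 0.004, 0], [0.0413, 0.056, 0.004, 0], [0.0387, 0.052, 0.004, 0], [0, 0, 0, 0], [0, 0, 0, 0]]}' | python3 jog.py
cat > look.py <<'E'
from cam import *
import sys
c=shot('wrist',sys.argv[1]+'.png')
s=bot.get_state();print(s['tool_pos'],c['eye'])
for q in blobs(mask(c,[8,130,90],[22,255,255]),300)[:2]: print('orange',cv2.contourArea(q),cv2.minAreaRect(q),rect(onplane(c,q,.014)))
E
python3 look.py w1
```

```text
t: 1.62
tool_pos: [0.4332, -0.4281, 0.1405]
eef_rot: [0.686, 0.728, -0.0, 0.0]
ft_force: [1.1, -0.7, 0.6]
gripper_width: 0.07
grasp_force: 0.0
t: 2.25
tool_pos: [0.549, -0.3316, 0.1313]
eef_rot: [0.686, 0.728, -0.0, -0.0]
ft_force: [0.5, -0.5, 0.4]
gripper_width: 0.0707
grasp_force: 0.0
[ 0.54845387 -0.33233684  0.13146126] [ 0.54527542 -0.25686316  0.29237819]
orange 4781.0 ((382.5, 409.5), (19.0, 353.0), 90.0) (array([ 0.66845001, -0.53812885]), [24.2292423248291, 360.4820251464844], np.float32(0.056714475))
orange 1023.0 ((119.37164306640625, 347.35577392578125), (28.530813217163086, 71.00563049316406), 8.530765533447266) (array([ 0.40686139, -0.48075775]), [26.62432861328125, 81.33293151855469], np.float32(1.3889322))
```

View pics/w1.png

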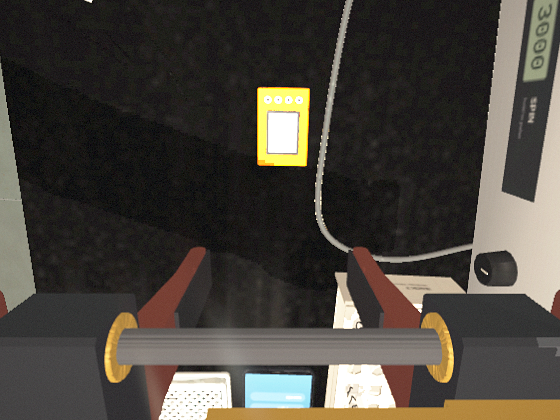

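The wrist view shows orange at (283,127), nearly upright in the frame, with the fingertips at (200,250) and (357,250). It looks yellower here, so I'll widen the hue range.

```bash
cat > look.py <<'E'
from cam import *
import sys
c=shot('wrist',sys.argv[1]+'.png')
z=float(sys.argv[2])
s=bot.get_state();print('tcp',s['tool_pos'])
def find(c,lo,hi,near,amin):
    qs=[q for q in blobs(mask(c,lo,hi),amin) if np.hypot(*(onplane(c,[cv2.minAreaRect(q)[0]],z)[0,:2]-near))<.06]
    return qs[0]
def measure(c,near,lo,hi,amin=300):
    q=find(c,lo,hi,near,amin); r=rect(onplane(c,q,z)); print(cv2.contourArea(q),cv2.minAreaRect(q),r); return q,r
E
cat > lo.py <<'E'
from look import *
lo,hi=[8,130,90],[34,255,255]
q,r=measure(c,(.548,-.267),lo,hi)
a=shot('top');qa,ra=measure(a,(.548,-.267),lo,hi,50)
print('height',tri(c,cv2.minAreaRect(q)[0],a,cv2.minAreaRect(qa)[0]))
print(delta([*r[0],.004],r[2]-np.pi/2))
E
python3 lo.py w2 .014
```

```text
tcp [ 0.54830426 -0.33267606  0.13159475]
3932.0 ((284.0, 125.5), (79.0, 52.0), 90.0) (array([ 0.54932062, -0.26793979]), [39.9099235534668, 60.20451354980469], np.float32(1.6117489))
453.0 ((421.5, 208.0), (18.0, 27.0), 90.0) (array([ 0.54844366, -0.26719598]), [44.27192306518555, 66.49037170410156], np.float32(1.583571))
height (array([ 0.54925134, -0.26756196,  0.01115212]), np.float64(0.0010901867132677154))
(array([0.0647, 0.0048, 0.1276]), np.float64(0.015541564407609787))
```

To row units: 0.033 m is 0.044, 0.003 m is 0.004, 0.015 rad is 0.0048.

```bash
echo '{"steps":[[0.044, 0.004, 0.0267, 0.0048], [0.0427, 0.0027, 0.0267, 0], [0, 0, 0.04, 0], [0, 0, 0.04, 0], [0, 0, 0.024, 0]]}' | python3 jog.py ; echo '{"steps":[[0, 0, 0.012, 0], [0, 0, 0, 0]]}' | python3 jog.py; python3 lo.py w3 .014|head -2;echo '{"steps":[[0, 0, 0, 0], [0, 0, 0, 0], [0, 0, 0, 0], [0, 0, 0, 0]]}' | python3 jog.py 0.03 20; echo '{"steps":[[0, 0, 0, 0]]}' | python3 jog.py
```

```text
t: 3.02
tool_pos: [0.55, -0.2669, 0.0124]
eef_rot: [0.692, 0.722, -0.0, -0.0]
ft_force: [-0.4, -0.5, 0.6]
gripper_width: 0.0697
grasp_force: 0.0
t: 3.28
tool_pos: [0.5511, -0.2662, 0.0046]
eef_rot: [0.692, 0.722, -0.0, -0.0]
ft_force: [-0.1, -0.0, 0.1]
gripper_width: 0.0703
grasp_force: 0.0
tcp [ 0.55149821 -0.26625227  0.00519598]
9650.5 ((272.0, 269.0), (118.0, 86.0), 90.0) (array([ 0.54873859, -0.2654469 ]), [39.932987213134766, 62.22626495361328], np.float32(1.6121788))
t: 3.88
tool_pos: [0.5511, -0.266, 0.0048]
eef_rot: [0.691, 0.722, -0.0, 0.0]
ft_force: [-0.5, 0.5, 2.5]
gripper_width: 0.04
grasp_force: 20.0
t: 4.0
tool_pos: [0.5511, -0.266, 0.0048]
eef_rot: [0.691, 0.722, -0.0, -0.0]
ft_force: [-0.4, 0.7, 4.0]
gripper_width: 0.0398
grasp_force: 20.0
```

View pics/w3.png

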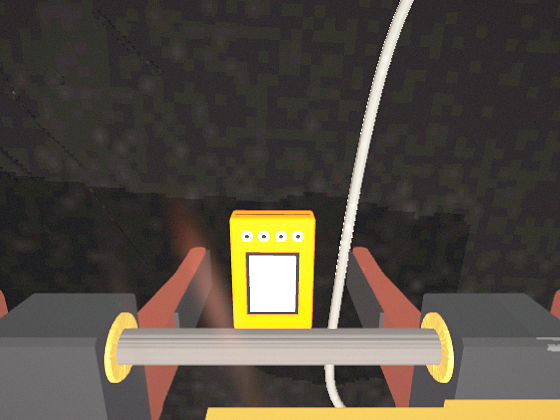

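Orange sits between the fingers, outline about (231–314, 212–328), with its near end hidden by the gripper bar. It is gripped at 39.8 mm. Next I'll measure it in hand, lift, and go and look at the stand.

To row units: -0.045 m is -0.06, -0.03 m is -0.04.

```bash
python3 lo.py w4 .014|head -2; echo '{"steps":[[0, 0, -0.0267, 0], [0, 0, -0.0533, 0], [0, 0, -0.06, 0], [0, 0, -0.04, 0]]}' | python3 jog.py; python3 - <<'E'
from cam import *
a=shot('top');p=onplane(a,[[341,209]],.02)[0];print(p,delta([p[0],p[1]-.065,.138],0))
E
```

```text
tcp [ 0.55111122 -0.26592455  0.00483456]
9609.0 ((278.5, 269.0), (118.0, 85.0), 90.0) (array([ 0.5518764 , -0.26516049]), [39.955745697021484, 62.291194915771484], np.float32(1.6138206))
t: 4.6
tool_pos: [0.5522, -0.266, 0.1432]
eef_rot: [0.691, 0.723, 0.001, 0.002]
ft_force: [0.1, 0.8, 0.4]
gripper_width: 0.04
grasp_force: 20.0
[ 0.54263086 -0.06961458  0.02      ] (array([ 0.1323, -0.0054,  0.0083]), np.float64(0.04424252860571176))
```

To row units: 0.044 m is 0.0587, -0.002 m is -0.0027.

```bash
echo '{"steps":[[0.0587, -0.0027, 0.0027, 0], [0.0587, -0.0027, 0.0027, 0], [0.0587, -0.0013, 0.0027, 0], [0, 0, 0, 0], [0, 0, 0, 0]]}' | python3 jog.py; python3 -c "
from cam import *
c=shot('wrist','w5.png');print(bot.get_state()['tool_pos'],c['eye'])"
```

```text
t: 5.28
tool_pos: [0.5406, -0.1348, 0.1343]
eef_rot: [0.691, 0.723, 0.0, 0.001]
ft_force: [0.8, -0.2, -1.1]
gripper_width: 0.0402
grasp_force: 20.0
[ 0.54057887 -0.13540614  0.1341006 ] [ 0.53779514 -0.05993031  0.29527071]
```

View pics/w5.png

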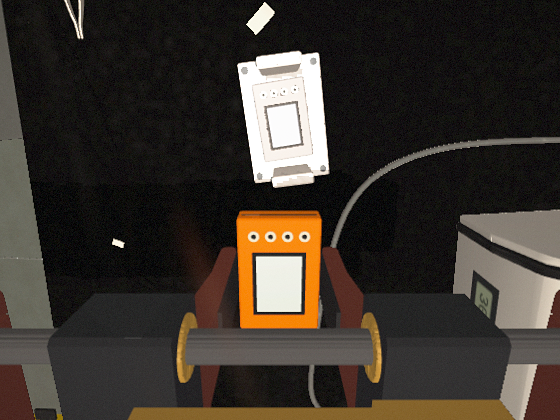

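Wrist view: the grey cassette is in the stand at about (283,121), ports up, leaning left about 5–7° in the image, with the cheeks at rows 62 and 178. Orange in the grip is at about (279,270). The window frames give a common feature to compare.

```bash
cat > win.py <<'E'
from cam import *
def win(img,roi,thr):
    """outer outline of the dark window frame inside roi (x0,y0,x1,y1), pixels"""
    x0,y0,x1,y1=roi; g=cv2.cvtColor(img,cv2.COLOR_BGR2GRAY)[y0:y1,x0:x1]
    g=cv2.resize(g,None,fx=4,fy=4,interpolation=cv2.INTER_CUBIC)
    h,w=g.shape
    ok=[q for q in blobs(np.uint8(g<thr)*255,3000) if (lambda b:b[0]>2 and b[1]>2 and b[0]+b[2]<w-2 and b[1]+b[3]<h-2)(cv2.boundingRect(q))]
    q=ok[0].reshape(-1,2)
    return (q+.5)/4-.5+[x0,y0]
def quad(q,c,z):
    """robust: rect of hull plus moments centre in world"""
    P=onplane(c,q,z); m=cv2.moments(np.float32(P[:,:2]*1e4).reshape(-1,1,2)); 
    ctr=np.array([m['m10'],m['m01']])/m['m00']/1e4
    r=rect(P); return ctr.round(5),r
E
cat > a.py <<'E'
from win import *
c=shot('wrist')
im5=c['image'];im2=cv2.imread('pics/w2.png');im4=cv2.imread('pics/w4.png')
for thr in (80,100,120):
    print(thr,'grey',quad(win(im5,(255,95,310,155),thr),c,.020))
    q=win(im2,(262,92,305,162),thr);print('orange w2 px',q.mean(0),cv2.minAreaRect(np.float32(q)))
    q=win(im5,(240,240,318,322),thr);print('orange hand px',q.mean(0),cv2.minAreaRect(np.float32(q)), quad(q,c,.134-.0048+.014))
print(delta([0,0,0],0)[1])
E
python3 a.py
```

```text
Traceback (most recent call last):
  File "a.py", line 5, in <module>
    print(thr,'grey',quad(win(im5,(255,95,310,155),thr),c,.020))
                          ~~~^^^^^^^^^^^^^^^^^^^^^^^^^^
  File "win.py", line 8, in win
    q=ok[0].reshape(-1,2)
      ~~^^^
IndexError: list index out of range
```

```bash
sed -i 's/(80,100,120)/(110,125,140)/; s/255,95,310,155/262,98,305,152/' a.py; python3 - <<'E'
import cv2
im=cv2.cvtColor(cv2.imread('pics/w5.png'),cv2.COLOR_BGR2GRAY)
print(im[125,245:330]); print(im[70:180,285])
E
python3 a.py
```

```text
[  3 255 255 255 255 255 255 255 255 255 255 255 255 241 238 247 248 247
 247 247 251 223 164 123 199 254 253 252 252 252 252 252 252 252 252 252
 252 252 252 252 252 252 252 252 252 252 252 252 252 252 252 253 255 190
 110 119 242 247 245 243 245 245 246 231 213 255 255 255 255 255 255 255
 255 255 255 255 255 255 255 255 118   0  23  18   7]
[144 140 149 209 237 234 250 255 255 207 242 248 246 246 246 246 246 248
 255 255 255 247 255 255 255 242 246 246 247 247 247 246 221 142 142 230
 255 253 252 252 252 252 252 252 252 252 252 252 252 252 252 252 252 252
 252 252 252 252 252 252 252 252 251 252 252 252 252 252 252 252 251 251
 252 252 255 255 104 119 189 249 246 244 244 244 243 244 244 242 225 252
 255 255 255 255 255 255 224 150 156 159 156 160 163 160 145 184 255 255
 255 255]Traceback (most recent call last):
  File "a.py", line 5, in <module>
    print(thr,'grey',quad(win(im5,(262,98,305,152),thr),c,.020))
                          ~~~^^^^^^^^^^^^^^^^^^^^^^^^^^
  File "win.py", line 8, in win
    q=ok[0].reshape(-1,2)
      ~~^^^
IndexError: list index out of range
```

```bash
sed -i 's/g=cv2.cvtColor(img,cv2.COLOR_BGR2GRAY)\[y0:y1,x0:x1\]/g=img.max(2)[y0:y1,x0:x1]/' win.py; sed -i 's/(110,125,140)/(185,205)/' a.py
cat >> a.py <<'E'
g=im5.min(2)[60:185,238:330]
m=np.uint8(g<251)*255
cv2.imwrite('pics/g.png',np.hstack([cv2.resize(im5[60:185,238:330],None,fx=4,fy=4),cv2.cvtColor(cv2.resize(m,None,fx=4,fy=4,interpolation=0),cv2.COLOR_GRAY2BGR)]))
E
python3 a.py
```

```text
185 grey (array([ 0.54272, -0.0696 ]), (array([ 0.54256226, -0.06953821]), [26.529727935791016, 34.70103073120117], np.float32(1.7777255)))Traceback (most recent call last):
  File "a.py", line 6, in <module>
    q=win(im2,(262,92,305,162),thr);print('orange w2 px',q.mean(0),cv2.minAreaRect(np.float32(q)))
  File "win.py", line 8, in win
    q=ok[0].reshape(-1,2)
      ~~^^^
IndexError: list index out of range
```

```bash
sed -i '/im2,/d' a.py; cat >> a.py <<'E'
q=blobs(cv2.morphologyEx(m,cv2.MORPH_OPEN,np.ones((3,3))),500)
for k in q[:3]:
    h=cv2.convexHull(k)+[238,60]; print(cv2.contourArea(k),cv2.minAreaRect(h),rect(onplane(c,h,.02)))
lo=blobs(mask(c,[5,130,60],[34,255,255]),3000)
for k in lo[:2]: print('hand',cv2.boundingRect(k))
print(bot.get_state()['tool_pos'])
E
python3 a.py
```

```text
185 grey (array([ 0.54268, -0.06959]), (array([ 0.54268915, -0.06957182]), [26.794435501098633, 34.42384338378906], np.float32(1.7668115)))
orange hand px [278.56586909 282.88847635] ((278.5, 283.25), (62.25, 54.25), 90.0) (array([ 0.54134, -0.141  ]), (array([ 0.54137805, -0.14098102]), [25.881309509277344, 33.564796447753906], np.float32(1.6122793)))
205 grey (array([ 0.54268, -0.06963]), (array([ 0.54254535, -0.06974056]), [26.920387268066406, 34.89788055419922], np.float32(1.778743)))
orange hand px [278.55544907 282.92866922] ((278.375, 283.375), (62.5, 54.5), 90.0) (array([ 0.54133, -0.14105]), (array([ 0.54134595, -0.14105377]), [26.026508331298828, 33.71966552734375], np.float32(1.612788)))
0.04235538154348317
4488.0 ((281.85455322265625, 111.19682312011719), (94.39397430419922, 53.35311508178711), 81.46923065185547) (array([ 0.54070972, -0.06088821]), [39.99894714355469, 69.6532211303711], np.float32(1.7710564))
999.0 ((255.0, 130.49998474121094), (33.99999237060547, 106.99998474121094), 0.0) (array([ 0.51988843, -0.0767579 ]), [27.536500930786133, 81.09143829345703], np.float32(1.6075244))
526.5 ((324.0, 111.5), (103.0, 10.0), 90.0) (array([ 0.57306909, -0.06008035]), [7.367106914520264, 76.16073608398438], np.float32(1.6531434))
hand (236, 210, 86, 119)
hand (128, 366, 387, 54)
[ 0.54032749 -0.13530685  0.13361463]
```

View pics/g.png

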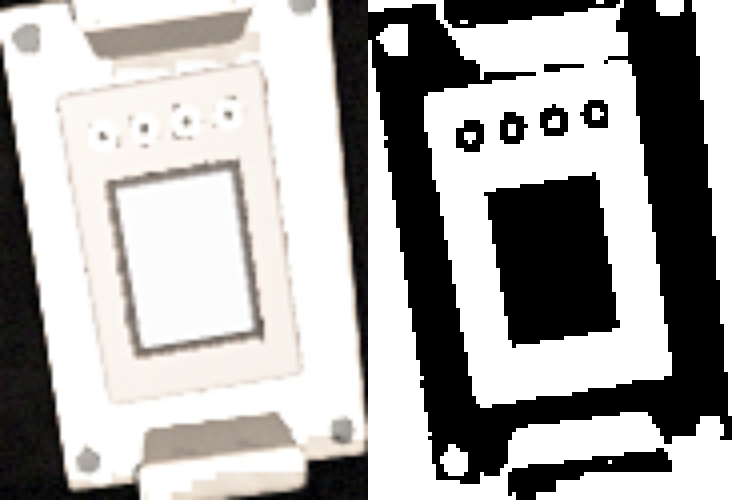

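The crop shows grey's corners clearly at (58,97), (263,65), (303,372) and (107,403) in 4x crop pixels, with the window centred near (185,258).

```bash
python3 - <<'E'
from cam import *
c=shot('wrist')
k=(np.float64([[58,97],[263,65],[303,372],[107,403]])+.5)/4-.5+[238,60]
P=onplane(c,k,.02)[:,:2];print(P,P.mean(0))
for i in range(4):
    d=P[(i+1)%4]-P[i];print(np.linalg.norm(d),np.arctan2(d[1],d[0])%np.pi)
a=shot('top');print(cv2.imwrite('pics/ts.png',cv2.resize(a['image'][189:229,316:366],None,fx=10,fy=10)))
# height of grey top: window centre in wrist vs initial look-pose second place comes later
E
```

```text
[[ 0.51740075 -0.04084677]
 [ 0.55539459 -0.03362426]
 [ 0.5668015  -0.08985606]
 [ 0.52832806 -0.09759299]] [ 0.54198123 -0.06548002]
0.038674232875847016 0.18785531888442378
0.05737711117019665 1.770935819684509
0.03924367216357334 0.19845104782462375
0.05778875338980478 1.7610323242333674
True
```

To row units: -0.025 m is -0.0333, -0.08 rad is -0.0255.

```bash
echo '{"steps":[[0, -0.0333, 0, -0.0255], [0, -0.0333, 0, -0.0251], [0, 0, 0, 0], [0, 0, 0, 0]]}' | python3 jog.py; cat > b.py <<'E'
from win import *
c=shot('wrist','w6.png')
p=onplane  # predicted window pixel
X=np.array([.54268,-.0696,.02]);q=cv2.projectPoints(X[None],*(lambda Rm:(cv2.Rodrigues(Rm.T)[0],-Rm.T@c['eye']))(c['R']),c['K'],np.float64(c['dist_coeffs']))[0][0,0]
print(q); x,y=q.astype(int)
w=win(c['image'],(x-24,y-29,x+24,y+29),200);print(quad(w,c,.02),cv2.minAreaRect(np.float32(w)))
# ray from first view: eye5 through X
e5=np.array([0.53779514,-0.05993031,0.29527071]);a=X-e5;m=np.array([[*quad(w,c,.02)[0],.02]])[0];b=m-c['eye']
k=np.linalg.lstsq(np.c_[a,-b],c['eye']-e5,rcond=None)[0];print('meet',e5+k[0]*a,c['eye']+k[1]*b)
print(bot.get_state()['tool_pos'],delta([.5407,-.0641,.134],.198))
E
python3 b.py
```

```text
t: 6.12
tool_pos: [0.4915, -0.1386, 0.1339]
eef_rot: [0.633, 0.775, 0.0, 0.0]
ft_force: [-0.1, -0.1, -0.2]
gripper_width: 0.0402
grasp_force: 20.0
[359.37255812 135.45283177]
(array([ 0.54247, -0.06953]), (array([ 0.54241895, -0.06981757]), [26.819730758666992, 34.950252532958984], np.float32(1.7725233))) ((359.2921447753906, 134.9901123046875), (34.80579376220703, 46.32844924926758), 2.726310968399048)
meet [ 0.54269614 -0.06963195  0.01909049] [ 0.54268814 -0.06954375  0.01908725]
[ 0.49169448 -0.13842562  0.13388087] (array([ 0.063 ,  0.0629, -0.0001]), np.float64(0.0037845670084610816))
```

To row units: 0.032 m is 0.0427, 0.03 m is 0.04.

```bash
echo '{"steps":[[0.0427, 0.0427, 0, 0], [0.0416, 0.0412, 0, 0], [0, 0, 0.04, 0], [0, 0, 0.04, 0], [0, 0, 0.0267, 0]]}' | python3 jog.py; echo '{"steps":[[0, 0, 0.0133, 0], [0, 0, 0.0067, 0], [0, 0, 0, 0], [0, 0, 0, 0]]}' | python3 jog.py;  python3 -c "
from cam import *
print(bot.get_state()['tool_pos'],delta([.5407,-.0639,.0248],.2015))"
```

```text
t: 6.8
tool_pos: [0.5399, -0.0631, 0.0521]
eef_rot: [0.632, 0.775, -0.0, -0.0]
ft_force: [-0.2, 0.1, -0.5]
gripper_width: 0.04
grasp_force: 20.0
t: 7.3
tool_pos: [0.54, -0.0639, 0.0394]
eef_rot: [0.632, 0.775, 0.0, 0.001]
ft_force: [-1.3, 0.2, -0.8]
gripper_width: 0.0401
grasp_force: 20.0
[ 0.54004098 -0.06390218  0.03938332] (array([-0.0001,  0.0006,  0.0146]), np.float64(0.0012845745271354847))
```

To row units: 0.008 m is 0.0107, 0.0025 m is 0.0033.

```bash
echo '{"steps":[[0, 0.0008, 0.0107, 0], [0, 0, 0.0033, 0], [0, 0, 0, 0]]}' | python3 jog.py; for i in 1 2 3; do echo '{"steps":[[0, 0, 0.002, 0], [0, 0, 0, 0]]}' | python3 jog.py | egrep 'pos|force'; done
```

```text
t: 7.68
tool_pos: [0.5398, -0.0637, 0.0278]
eef_rot: [0.632, 0.775, -0.0, -0.0]
ft_force: [0.0, -0.1, -0.2]
gripper_width: 0.0395
grasp_force: 20.0
tool_pos: [0.54, -0.0637, 0.0266]
ft_force: [-0.3, 0.4, -0.8]
grasp_force: 20.0
tool_pos: [0.54, -0.0637, 0.0251]
ft_force: [0.1, 0.4, -1.3]
grasp_force: 20.0
tool_pos: [0.5401, -0.0637, 0.0248]
ft_force: [-4.3, 0.0, 13.7]
grasp_force: 20.0
```

To row units: -0.0005 m is -0.0007.

```bash
echo '{"steps":[[0, 0, -0.0007, 0], [0, 0, 0, 0], [0, 0, 0, 0]]}' | python3 jog.py 0.056; python3 -c "
from cam import *
shot('wrist','w7.png')"; echo '{"steps":[[0, 0.0007, 0.0053, 0], [0, 0, 0.0107, 0], [0, 0, 0, 0]]}' | python3 jog.py; echo '{"steps":[[0, 0, 0, 0], [0, 0, 0, 0], [0, 0, 0, 0]]}' | python3 jog.py 0.03 10;  echo '{"steps":[[0, 0, 0, 0], [0, 0, 0, 0]]}' | python3 jog.py 0.06;  echo '{"steps":[[0, 0, -0.04, 0], [0, 0, -0.06, 0], [0, 0, -0.06, 0], [-0.0533, -0.0267, 0, 0], [-0.04, -0.04, 0, 0]]}' | python3 jog.py 0.085; echo '{"steps":[[0, 0, 0, 0]]}' | python3 jog.py; python3 -c "
from cam import *
c=shot('wrist','w8.png')
d=cv2.imread('pics/w7.png')[190:340,180:380]
x=onplane(c,[[0,0]],0)
Rm=c['R'];q=cv2.projectPoints(np.array([[.542,-.0655,.034]]),cv2.Rodrigues(Rm.T)[0],-Rm.T@c['eye'],c['K'],np.float64(c['dist_coeffs']))[0][0,0];print(q)
x,y=q.astype(int);x=max(x,50);y=max(y,75)
e=c['image'][y-75:y+75,x-50:x+50]
cv2.imwrite('pics/v1.png',np.hstack([cv2.resize(d,None,fx=2.6,fy=3),cv2.resize(e,None,fx=2.6,fy=3)]))"
```

```text
t: 8.8
tool_pos: [0.54, -0.0638, 0.024]
eef_rot: [0.632, 0.775, -0.0, -0.0]
ft_force: [-0.4, -0.2, -0.1]
gripper_width: 0.056
grasp_force: 0.0
t: 9.22
tool_pos: [0.5399, -0.0636, 0.0112]
eef_rot: [0.632, 0.775, -0.0, -0.001]
ft_force: [-0.1, -0.1, 0.6]
gripper_width: 0.056
grasp_force: 0.0
t: 9.6
tool_pos: [0.5406, -0.0636, 0.0123]
eef_rot: [0.632, 0.775, 0.0, 0.0]
ft_force: [0.2, 0.4, 0.3]
gripper_width: 0.04
grasp_force: 10.0
t: 9.85
tool_pos: [0.5406, -0.0636, 0.0122]
eef_rot: [0.632, 0.775, 0.0, 0.0]
ft_force: [-0.0, -0.1, 0.0]
gripper_width: 0.0564
grasp_force: 0.0
t: 10.48
tool_pos: [0.5062, -0.1435, 0.133]
eef_rot: [0.632, 0.775, 0.0, 0.001]
ft_force: [-0.7, -0.5, -0.2]
gripper_width: 0.085
grasp_force: 0.0
t: 10.6
tool_pos: [0.5038, -0.1457, 0.1321]
eef_rot: [0.634, 0.773, -0.001, 0.0]
ft_force: [1.0, -0.3, 0.2]
gripper_width: 0.0847
grasp_force: 0.0
[351.2773364  117.32297165]
```

View pics/v1.png

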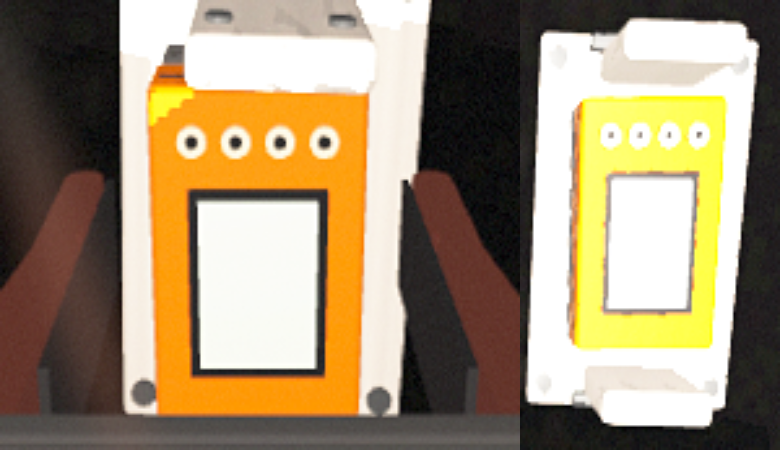

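Orange lies on grey inside the stand, square to it by eye (left: before the squeeze, right: after, outline about x 580–722, y 97–348 in the crop). I'll check it against grey's earlier window position.

```bash
cat > d.py <<'E'
from win import *
import sys
z=float(sys.argv[1]);X=np.array([float(sys.argv[2]),float(sys.argv[3]),z])
c=shot('wrist');Rm=c['R'];x,y=cv2.projectPoints(X[None],cv2.Rodrigues(Rm.T)[0],-Rm.T@c['eye'],c['K'],np.float64(c['dist_coeffs']))[0][0,0].astype(int)
for t in(170,200,220):
    try:
        w=win(c['image'],(x-25,y-31,x+25,y+31),t);g=quad(w,c,z);v=g[0]-X[:2]
        print(t,g,'along',v@[-.2,.98],'across(+x)',v@[.98,.2])
    except IndexError: print(t,'none')
E
python3 d.py .034 .5425 -.0696; python3 - <<'E'
from cam import *
c=shot('wrist')
for q in blobs(mask(c,[5,130,90],[36,255,255]),1500)[:3]: print(cv2.contourArea(q),cv2.minAreaRect(q),rect(onplane(c,q,.034)))
a,b=shot('top'),shot('scene')
for k,z in(([193.81,225.48],.026),): print(onplane(a,[k],z),onplane(b,[[211.77,267.99]],z),tri(a,k,b,[211.77,267.99]))
E
```

```text
170 none
200 (array([ 0.54247, -0.0694 ]), (array([ 0.54247986, -0.06932904]), [25.19223976135254, 33.14423370361328], np.float32(1.7716976))) along 0.0002019999999999869 across(+x) 1.060000000002337e-05
220 (array([ 0.54248, -0.06941]), (array([ 0.54248621, -0.06933489]), [25.558406829833984, 33.494239807128906], np.float32(1.7713994))) along 0.0001901999999999998 across(+x) 1.8399999999979546e-05
4460.5 ((346.0574645996094, 120.54580688476562), (57.53394317626953, 84.34587860107422), 1.6846843957901) (array([ 0.54027679, -0.06561569]), [40.67875671386719, 58.480384826660156], np.float32(1.7729272))
4323.5 ((401.5, 409.5), (19.0, 315.0), 90.0) (array([ 0.660375  , -0.30851575]), [22.54615592956543, 300.2921447753906], np.float32(0.19769782))
1927.0 ((157.42294311523438, 293.95684814453125), (36.02448272705078, 110.30088806152344), 43.2642936706543) (array([ 0.42100064, -0.23392563]), [30.90146255493164, 102.77561950683594], np.float32(1.0075748))
[[0.49719166 0.28543729 0.026     ]] [[0.4961495  0.29221037 0.026     ]] (array([0.49907097, 0.28876781, 0.02007031]), np.float64(0.0047037881232559215))
```

Orange matches grey within 0.2 mm and 0.001 rad. On to the dock.

To row units: -0.003 m is -0.004, 0.175 rad is 0.0557.

```bash
echo '{"steps":[[0, 0, -0.004, 0.0557], [0, 0, -0.004, 0.0557], [0, 0, -0.004, 0.0557], [0, 0, -0.004, 0.0557]]}' | python3 jog.py; echo '{"steps":[[0, 0, -0.0013, 0.0557], [0, 0, 0, 0.0557], [0, 0, 0, 0.0557], [0, 0, 0, 0.0557]]}' | python3 jog.py|grep -v force; python3 -c "
from cam import *
print(delta([.436,.2645,.144],1.94))"
```

```text
t: 11.35
tool_pos: [0.5062, -0.141, 0.1441]
eef_rot: [0.86, 0.51, 0.0, -0.0]
ft_force: [-0.2, -0.1, -0.6]
gripper_width: 0.0853
grasp_force: 0.0
t: 11.85
tool_pos: [0.5062, -0.1409, 0.145]
eef_rot: [0.983, 0.184, 0.0, -0.0]
gripper_width: 0.0851
(array([ 0.0812, -0.4034,  0.0011]), np.float64(0.0010246747422666402))
```

To row units: -0.05 m is -0.0667, 0.01 m is 0.0133.

```bash
echo '{"steps":[[0.0133, -0.0667, 0, 0], [0.0133, -0.0667, 0, 0], [0.0133, -0.0667, 0, 0], [0.0133, -0.0667, 0, 0]]}' | python3 jog.py 0.087|grep pos; echo '{"steps":[[0.0133, -0.0667, 0, 0], [0.0133, -0.0667, 0, 0], [0.0133, -0.0667, 0, 0], [0.0147, -0.0707, 0, 0], [0, 0, 0, 0]]}' | python3 jog.py;echo '{"steps":[[0, 0, 0, 0]]}' | python3 jog.py|grep pos
cat > e.py <<'E'
from cam import *
import sys
c=shot('wrist',sys.argv[1]);z=float(sys.argv[2])
s=bot.get_state();print(s['tool_pos'],c['eye'],delta([0,0,0],1.94)[1])
for q in blobs(mask(c,[90,110,60],[125,255,255]),500)[:3]:
    q=cv2.convexHull(q);print(cv2.contourArea(q),cv2.minAreaRect(q),rect(onplane(c,q,z)))
E
python3 e.py w9.png .026
```

```text
tool_pos: [0.4696, 0.0613, 0.1452]
t: 12.98
tool_pos: [0.4318, 0.2684, 0.1452]
eef_rot: [0.982, 0.19, 0.0, -0.001]
ft_force: [-0.8, -0.1, 0.1]
gripper_width: 0.0871
grasp_force: 0.0
tool_pos: [0.4335, 0.2627, 0.1448]
[0.43390257 0.26183271 0.14488515] [0.50539272 0.28916412 0.30584012] 0.004583709053130214
3818.5 ((278.0, 122.5), (51.0, 76.0), 90.0) (array([0.49782602, 0.28685815]), [38.82829284667969, 59.05515670776367], np.float32(1.9464166))
```

View pics/w9.png

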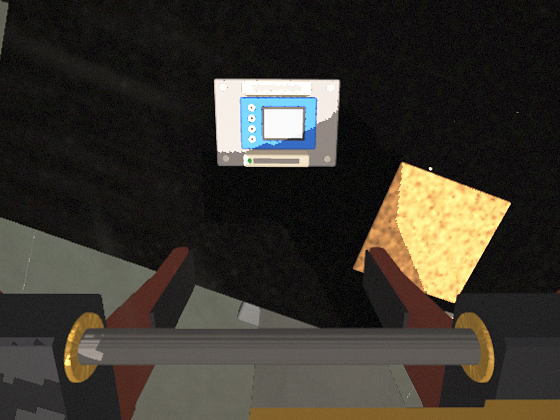

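Blue is in the dock at (278,122), aligned with the image and ports to the left; the pad is at (435,232), clear.

```bash
python3 - <<'E'
from cam import *
c,a=shot('wrist'),shot('top')
B=([90,110,60],[125,255,255]);C=([8,50,60],[32,255,255])
def near(c,r,z,X,amin):
    return min(blobs(mask(c,*r),amin),key=lambda q:np.hypot(*(onplane(c,[cv2.minAreaRect(q)[0]],z)[0,:2]-X)))
for n,r,z,X,m in(('blue',B,.026,(.498,.287),300),('pad',C,.004,(.453,.117),1000)):
    p=[cv2.minAreaRect(cv2.convexHull(near(k,r,z,X,m if k is c else 200))) for k in(c,a)]
    print(n,p,tri(c,p[0][0],a,p[1][0]),rect(onplane(c,cv2.boxPoints(p[0]),z)))
print(delta([.4978,.2869,.0155],1.9455))
E
```

```text
blue [((277.0, 122.5), (51.0, 76.0), 90.0), ((270.59149169921875, 133.17681884765625), (49.58375549316406, 26.724430084228516), 6.340191841125488)] (array([0.52879857, 0.18436206, 0.60734212]), np.float64(0.21291677096390468)) (array([0.49796292, 0.28661978]), [38.83436965942383, 60.92749786376953], np.float32(1.9446236))
pad [((430.5218505859375, 234.7848358154297), (117.68346405029297, 126.20993041992188), 24.22774314880371), ((264.0, 245.0), (46.0, 48.0), 0.0)] (array([0.45460727, 0.11618825, 0.00198177]), np.float64(0.0017684480694211678)) (array([0.45141425, 0.1125963 ]), [120.84630584716797, 129.53514099121094], np.float32(1.5417646))
(array([ 0.0686, -0.0009,  0.1295]), np.float64(-0.002602907498824081))
```

To row units: 0.035 m is 0.0467, 0.0336 m is 0.0448, -0.003 rad is -0.001.

```bash
echo '{"steps":[[0.0467, 0, 0.0133, -0.001], [0.0448, -0.0013, 0.0133, 0], [0, 0, 0.04, 0], [0, 0, 0.04, 0], [0, 0, 0, 0]]}' | python3 jog.py|grep pos; python3 - <<'E'
from cam import *
c=shot('wrist','w10.png')
q=cv2.convexHull(blobs(mask(c,[90,110,60],[125,255,255]),1000)[0]);r=cv2.boundingRect(q);print(r,rect(onplane(c,q,.026)))
# top-face front (far) edge midpoint, seen in both views: row top
e9=np.array([0.50539272,0.28916412,0.30584012])
c9=dict(c,eye=e9)
# tool is upright in both -> same attitude
print('far edge',tri(c9,[277.5,97],c,[r[0]+r[2]/2,r[1]]))
print(bot.get_state()['tool_pos'],delta([.4978,.2869,.0155],1.9455))
E
```

```text
tool_pos: [0.4964, 0.2864, 0.0632]
(227, 204, 99, 65) (array([0.49971927, 0.28755042]), [41.58382034301758, 58.852874755859375], np.float32(1.9457579))
far edge (array([0.51542728, 0.29378855, 0.01145116]), np.float64(0.0004582833296506672))
[0.49730036 0.28733494 0.06478045] (array([0.0004, 0.0006, 0.0493]), np.float64(0.0007320541855282414))
```

```bash
python3 - <<'E'
from win import *
c=shot('wrist');c9=dict(c,eye=np.array([0.50539272,0.28916412,0.30584012]))
a=cv2.imread('pics/w9.png');b=cv2.imread('pics/w10.png')
for t in(150,180,200):
    try:
        p=win(a,(256,100,312,146),t);p=np.array(cv2.minAreaRect(np.float32(p))[0])
        q=win(b,(228,206,325,268),t);r=cv2.minAreaRect(np.float32(q));q=np.array(r[0])
        print(t,p,q,r[1],tri(c9,p,c,q))
    except IndexError: print(t,'x')
E
```

```text
150 [283.12496948 123.125     ] [282.875 239.625] (54.99999237060547, 38.49999237060547) (array([0.4987719 , 0.28304395, 0.0223743 ]), np.float64(0.000407740296404903))
180 [283.25  123.125] [282.875 239.625] (54.99999237060547, 38.99999237060547) (array([0.4987904 , 0.28299776, 0.02237622]), np.float64(0.0005072867287452583))
200 x
```

Two wrist views put blue's top at about 0.022–0.026, consistent with 0.026. Going in to grip the short ends.

The rows are not in the units I measure in: shifts go in shares of 0.75 m and turns go in shares of pi rad. I convert before sending: 0.025 m is 0.0333, 0.015 m is 0.02.

```bash
echo '{"steps":[[0.0005, 0.0008, 0.0333, 0], [0, 0, 0.02, 0], [0, 0, 0.012, 0], [0, 0, 0, 0], [0, 0, 0, 0]]}' | python3 jog.py; echo '{"steps":[[0, 0, 0, 0], [0, 0, 0, 0], [0, 0, 0, 0], [0, 0, 0, 0]]}' | python3 jog.py 0.05 20; echo '{"steps":[[0, 0, -0.0133, 0], [0, 0, -0.04, 0], [0, 0, -0.0533, 0], [0, 0, 0, 0]]}' | python3 jog.py; python3 e.py w11.png .08;  python3 -c "
from cam import *
print(delta([.453,.1165,.03],1.9455))"
```

```text
t: 14.6
tool_pos: [0.4983, 0.2885, 0.0167]
eef_rot: [0.982, 0.187, 0.0, -0.0]
ft_force: [0.4, 0.3, -0.2]
gripper_width: 0.0871
grasp_force: 0.0
t: 15.1
tool_pos: [0.498, 0.2882, 0.0163]
eef_rot: [0.982, 0.187, 0.0, 0.0]
ft_force: [-1.0, -0.0, 1.8]
gripper_width: 0.0598
grasp_force: 20.0
t: 15.6
tool_pos: [0.4998, 0.2894, 0.0997]
eef_rot: [0.982, 0.187, 0.003, -0.001]
ft_force: [-0.0, -0.6, -0.8]
gripper_width: 0.0597
grasp_force: 20.0
[0.49881815 0.28860452 0.09784068] [0.5707185  0.31533774 0.26122092] 0.007340858786293758
9993.5 ((279.5, 273.0), (82.0, 125.0), 90.0) (array([0.48859082, 0.28300049]), [51.580135345458984, 70.92753601074219], np.float32(1.948094))
(array([-0.1061,  0.1432,  0.0675]), np.float64(0.0018408587862932535))
```

To row units: 0.0358 m is 0.0477, -0.0265 m is -0.0353.

```bash
echo '{"steps":[[-0.0353, 0.0477, 0, 0], [-0.0353, 0.0477, 0, 0], [-0.0353, 0.0477, 0, 0], [-0.0353, 0.0477, 0, 0], [0, 0, 0.0267, 0]]}' | python3 jog.py|grep pos; echo '{"steps":[[0, 0, 0.04, 0], [0, 0, 0.0267, 0], [0, 0, 0.0133, 0], [0, 0, 0, 0], [0, 0, 0, 0]]}' | python3 jog.py
```

```text
tool_pos: [0.4514, 0.1121, 0.076]
t: 16.9
tool_pos: [0.4524, 0.1162, 0.0166]
eef_rot: [0.982, 0.187, 0.0, -0.0]
ft_force: [0.5, -0.1, -0.8]
gripper_width: 0.0599
grasp_force: 20.0
```

To row units: 0.005 m is 0.0067, 0.002 m is 0.0027.

```bash
echo '{"steps":[[0, 0, 0.0067, 0], [0, 0, 0.0027, 0], [0, 0, 0, 0]]}' | python3 jog.py|egrep 'pos|ft'; for i in 1 2; do echo '{"steps":[[0, 0, 0.002, 0], [0, 0, 0, 0]]}' | python3 jog.py | egrep 'pos|ft'; done
```

```text
tool_pos: [0.4521, 0.116, 0.0091]
ft_force: [0.5, 0.2, -1.2]
tool_pos: [0.4523, 0.116, 0.0082]
ft_force: [-2.1, -0.3, 8.2]
tool_pos: [0.4525, 0.1162, 0.0076]
ft_force: [-5.5, -1.3, 21.5]
```

To row units: -0.001 m is -0.0013.

```bash
echo '{"steps":[[0, 0, -0.0013, 0], [0, 0, 0, 0], [0, 0, 0, 0]]}' | python3 jog.py 0.08|egrep 'pos|wid';echo '{"steps":[[0, 0, -0.02, 0], [0, 0, -0.04, 0], [0, 0, -0.04, 0], [0, 0, -0.0267, -0.0541], [0, 0, -0.0133, -0.0557]]}' | python3 jog.py|grep pos; echo '{"steps":[[0, 0, -0.0133, -0.0557], [0, 0, -0.0133, -0.0557], [0, 0, 0, -0.0557], [0, 0, 0, -0.0557]]}' | python3 jog.py|grep pos; echo '{"steps":[[0, 0, 0, -0.0557], [0, 0, 0, -0.0557], [0, 0, 0, -0.0557], [-0.0467, 0, 0, 0], [-0.04, 0, 0, 0]]}' | python3 jog.py 0.07; echo '{"steps":[[0, 0, 0, 0], [0, 0, 0, 0]]}' | python3 jog.py|grep pos; python3 e.py w12.png .018
```

```text
tool_pos: [0.452, 0.1159, 0.007]
gripper_width: 0.0797
tool_pos: [0.4527, 0.1162, 0.1143]
tool_pos: [0.4522, 0.1159, 0.1332]
t: 19.9
tool_pos: [0.4763, 0.0546, 0.1331]
eef_rot: [0.562, 0.827, -0.0, 0.0]
ft_force: [0.2, -0.1, -0.0]
gripper_width: 0.07
grasp_force: 0.0
tool_pos: [0.4758, 0.0561, 0.1327]
[0.47569567 0.05640085 0.13259228] [0.44828214 0.1254609  0.29373486] -1.5629648453999456
3877.0 ((277.5, 127.0), (78.0, 51.0), 90.0) (array([0.45213824, 0.11428214]), [39.10076904296875, 58.95609664916992], np.float32(1.9472609))
2235.0 ((536.0850830078125, 274.8031005859375), (39.16981506347656, 88.85111236572266), 51.95296096801758) (array([0.71074286, 0.08114993]), [40.67729568481445, 72.62109375], np.float32(1.1677004))
```

```bash
python3 -c "
from cam import *
print(delta([.4518,.1147,.009],.376))"
```

```text
(array([ 0.063 , -0.0008,  0.1236]), np.float64(0.0010351546000546552))
```

To row units: 0.033 m is 0.044, 0.03 m is 0.04.

```bash
echo '{"steps":[[0.044, -0.0013, 0.0267, 0], [0.04, 0, 0.0267, 0], [0, 0, 0.04, 0], [0, 0, 0.0267, 0], [0, 0, 0, 0]]}' | python3 jog.py|grep pos; python3 - <<'E'
from win import *
c=shot('wrist','w13.png');e=np.array([0.44828214,0.1254609,0.29373486]);c9=dict(c,eye=e)
a=cv2.imread('pics/w12.png');b=c['image']
r=cv2.boundingRect(blobs(mask(c,[90,110,60],[125,255,255]),1000)[0]);print(r)
for t in(150,180,200):
    try:
        p=np.array(cv2.minAreaRect(np.float32(win(a,(255,92,300,165),t)))[0]);x,y,w,h=r
        q=np.array(cv2.minAreaRect(np.float32(win(b,(x+2,y+2,x+w-2,y+h-2),t)))[0]);print(t,p,q,tri(c9,p,c,q))
    except IndexError: print('x')
print(delta([.4518,.1147,.009],.376))
E
```

```text
tool_pos: [0.4505, 0.1146, 0.0413]
(246, 194, 70, 101)
150 [276.99996948 132.875     ] [280.25 254.75] (array([0.45279837, 0.11093748, 0.01808418]), np.float64(0.0007575254269079954))
180 [277.11779785 132.95825195] [280.25 254.75] (array([0.45286856, 0.1108849 , 0.0179053 ]), np.float64(0.0006673011859665512))
x
(array([-0.0002,  0.0005,  0.0332]), np.float64(0.0017779222175167142))
```

To row units: 0.018 m is 0.024, 0.01 m is 0.0133.

```bash
echo '{"steps":[[0, 0.0007, 0.024, 0], [0, 0, 0.0133, 0], [0, 0, 0.0067, 0], [0, 0, 0, 0]]}' | python3 jog.py|grep pos; echo '{"steps":[[0, 0, 0, 0], [0, 0, 0, 0], [0, 0, 0, 0], [0, 0, 0, 0]]}' | python3 jog.py 0.03 20; echo '{"steps":[[0, 0, -0.02, 0], [0, 0, -0.0533, 0], [0, 0, -0.0667, 0.0277], [0, 0, -0.0533, 0.028], [0, 0, 0, 0]]}' | python3 jog.py; python3 -c "
from cam import *
print(delta([.5543,-.134,.154],.201))"
```

```text
tool_pos: [0.4524, 0.114, 0.0093]
t: 21.88
tool_pos: [0.4525, 0.1139, 0.0093]
eef_rot: [0.563, 0.827, 0.0, 0.0]
ft_force: [-0.3, -1.5, 1.5]
gripper_width: 0.0397
grasp_force: 20.0
t: 22.5
tool_pos: [0.4541, 0.1147, 0.1578]
eef_rot: [0.633, 0.774, 0.002, 0.002]
ft_force: [-0.3, -0.4, -1.0]
gripper_width: 0.0394
grasp_force: 20.0
(array([-0.2636,  0.0487,  0.0042]), np.float64(-0.0007166340324187281))
```

To row units: -0.044 m is -0.0587, 0.008 m is 0.0107.

```bash
echo '{"steps":[[-0.0587, 0.0107, 0, 0], [-0.0587, 0.0107, 0.0013, 0], [-0.0587, 0.0107, 0.0013, 0], [-0.0587, 0.0107, 0.0013, 0], [-0.0587, 0.0107, 0.0013, 0]]}' | python3 jog.py|grep pos; echo '{"steps":[[-0.0587, 0.0107, 0, 0], [0, 0, 0, 0], [0, 0, 0, 0]]}' | python3 jog.py
cat > f.py <<'E'
from win import *
c=shot('wrist','w14.png');s=bot.get_state();T=R.from_quat(s['eef_rot']).as_matrix();p=s['tool_pos'];print(p)
Rm=c['R'];zt=p[2]-.0093+.004+.014
def px(X): return cv2.projectPoints(np.float64([X]),cv2.Rodrigues(Rm.T)[0],-Rm.T@c['eye'],c['K'],np.float64(c['dist_coeffs']))[0][0,0].astype(int)
u=T[:2,0];n=T[:2,1]
for t in(130,160,190,210):
    x,y=px([.5425,-.0694,.034])
    for nm,roi,z,ref in(('pile',(x-25,y-31,x+25,y+31),.034,None),('hand',(242,240,316,322),zt,p[:2])):
        try: g=quad(win(c['image'],roi,t),c,z)
        except IndexError: continue
        v=g[0]-(ref if ref is not None else 0);print(t,nm,g,*( (v@u,v@n) if ref is not None else ()))
for q in blobs(mask(c,[90,110,60],[125,255,255]),3000)[:1]: print('blue',cv2.boundingRect(q))
for q in blobs(mask(c,[5,130,90],[36,255,255]),1500)[:2]:print('or',cv2.minAreaRect(q),rect(onplane(c,q,.034)))
E
python3 f.py
```

```text
tool_pos: [0.5352, -0.0949, 0.1495]
t: 23.5
tool_pos: [0.5514, -0.1343, 0.1494]
eef_rot: [0.632, 0.775, -0.0, -0.001]
ft_force: [-0.2, -0.3, -0.3]
gripper_width: 0.0397
grasp_force: 20.0
[ 0.55147828 -0.13376544  0.14968237]
130 hand (array([ 0.55242, -0.13705]), (array([ 0.55242651, -0.13707156]), [26.009885787963867, 33.72871780395508], np.float32(1.7727412))) -0.003406942199926189 0.00026062440970720706
160 pile (array([ 0.5426 , -0.06942]), (array([ 0.54260382, -0.06930664]), [25.24980354309082, 33.210906982421875], np.float32(1.7728868)))
160 hand (array([ 0.55242, -0.13705]), (array([ 0.55237006, -0.13702612]), [26.365188598632812, 34.11771774291992], np.float32(1.7725033))) -0.003406942199926189 0.00026062440970720706
190 pile (array([ 0.54261, -0.0694 ]), (array([ 0.54258221, -0.06940791]), [25.727645874023438, 33.41645812988281], np.float32(1.773353)))
210 pile (array([ 0.54259, -0.06935]), (array([ 0.54258917, -0.06934189]), [26.069129943847656, 33.572486877441406], np.float32(1.7759478)))
blue (236, 205, 86, 119)
or ((321.0, 409.5), (19.0, 386.0), 90.0) (array([ 0.63633417, -0.3321264 ]), [24.038358688354492, 390.58233642578125], np.float32(0.20069449))
or ((283.4999694824219, 118.49998474121094), (50.99999237060547, 76.99998474121094), -0.0) (array([ 0.54171753, -0.06537126]), [38.988563537597656, 57.68075942993164], np.float32(1.7745564))
```

View pics/w14.png

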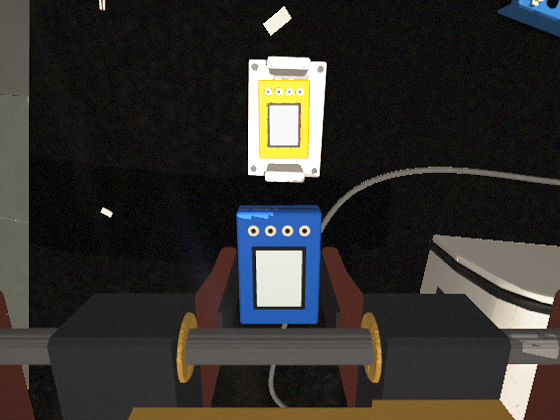

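The pile's orange top is at (284,118) and blue in the grip at (279,265), both aligned with the frame.

```bash
python3 -c "
from cam import *
print(delta([.5412,-.0662,.0393],.2017))"
```

```text
(array([0.0681, 0.0036, 0.1105]), np.float64(0.0011711004488339505))
```

To row units: 0.035 m is 0.0467, 0.0331 m is 0.0441, 0.001 rad is 0.0003.

```bash
echo '{"steps":[[0.0467, 0.0027, 0, 0.0003], [0.0441, 0.0021, 0, 0], [0, 0, 0.04, 0], [0, 0, 0.04, 0], [0, 0, 0.0267, 0]]}' | python3 jog.py|grep pos; echo '{"steps":[[0, 0, 0.0133, 0], [0, 0, 0.0107, 0], [0, 0, 0, 0], [0, 0, 0, 0]]}' | python3 jog.py|grep pos;  python3 -c "
from cam import *
print(bot.get_state()['tool_pos'],delta([.5412,-.0662,.0393],.2017))"
```

```text
tool_pos: [0.541, -0.066, 0.0691]
tool_pos: [0.5425, -0.0676, 0.0528]
[ 0.54250148 -0.06762952  0.05276436] (array([ 0.0017, -0.001 ,  0.0135]), np.float64(-0.00168966965933115))
```

To row units: 0.005 m is 0.0067, 0.003 m is 0.004, -0.001 rad is -0.0003.

```bash
echo '{"steps":[[0.0023, -0.0013, 0.0067, -0.0003], [0, 0, 0.004, 0], [0, 0, 0, 0], [0, 0, 0, 0]]}' | python3 jog.py|grep pos;  python3 -c "
from cam import *
print(bot.get_state()['tool_pos'],delta([.5412,-.0662,.0393],.2017))"
```

```text
tool_pos: [0.5408, -0.0662, 0.0442]
[ 0.54080268 -0.06624966  0.04415214] (array([-0.    ,  0.0004,  0.0049]), np.float64(-0.0007406497728825734))
```

To row units: 0.0025 m is 0.0033, 0.0003 m is 0.0004.

```bash
echo '{"steps":[[0, 0.0004, 0.0033, 0], [0, 0, 0, 0]]}' | python3 jog.py|egrep 'pos|ft'; for i in 1 2; do echo '{"steps":[[0, 0, 0.002, 0], [0, 0, 0, 0]]}' | python3 jog.py | egrep 'pos|ft'; done
```

```text
tool_pos: [0.541, -0.0662, 0.0415]
ft_force: [-0.5, -0.7, -0.8]
tool_pos: [0.541, -0.0662, 0.04]
ft_force: [0.1, -0.8, 0.3]
tool_pos: [0.5412, -0.0662, 0.0393]
ft_force: [-2.5, 0.1, 6.5]
```

To row units: -0.0005 m is -0.0007.

```bash
echo '{"steps":[[0, 0, -0.0007, 0], [0, 0, 0, 0], [0, 0, 0, 0]]}' | python3 jog.py 0.056|grep pos; echo '{"steps":[[0, -0.0004, 0.0133, 0], [0, 0, 0.016, 0], [0, 0, 0.0067, 0], [0, 0, 0, 0]]}' | python3 jog.py|egrep 'pos|ft'; echo '{"steps":[[0, 0, 0, 0], [0, 0, 0, 0], [0, 0, 0, 0]]}' | python3 jog.py 0.03 10;  echo '{"steps":[[0, 0, 0, 0], [0, 0, 0, 0]]}' | python3 jog.py 0.06|egrep 'ft|wid';  echo '{"steps":[[0, 0, -0.04, 0], [0, 0, -0.0667, 0], [0, 0, -0.08, 0], [-0.0533, 0, 0, 0], [-0.0373, 0, 0, 0]]}' | python3 jog.py 0.085|grep pos; echo '{"steps":[[0, 0, 0, 0], [0, 0, 0, 0]]}' | python3 jog.py|grep pos; python3 d.py .048 .5426 -.0694; python3 -c "
from cam import *
c=shot('wrist');a=shot('scene');x,y=283,118
Q=blobs(mask(c,[90,110,60],[125,255,255]),1000)
for q in Q[:2]: print(cv2.boundingRect(q),rect(onplane(c,q,.048)))
cv2.imwrite('pics/v2.png',np.hstack([cv2.resize(c['image'][50:190,215:345],(390,420)),cv2.resize(a['image'][175:225,300:350],(400,420))]))"
```

```text
tool_pos: [0.5411, -0.0662, 0.0391]
tool_pos: [0.5403, -0.066, 0.0114]
ft_force: [-1.1, -0.1, -0.3]
t: 27.18
tool_pos: [0.541, -0.0663, 0.0124]
eef_rot: [0.633, 0.774, 0.0, 0.0]
ft_force: [0.5, 0.2, 0.1]
gripper_width: 0.0404
grasp_force: 10.0
ft_force: [0.4, 0.8, -0.9]
gripper_width: 0.0564
tool_pos: [0.5549, -0.1346, 0.1533]
tool_pos: [0.5541, -0.1318, 0.152]
170 none
200 none
220 none
(490, 0, 70, 43) (array([0.69727594, 0.04248449]), [23.9902286529541, 54.186927795410156], np.float32(3.0286722))
```

View pics/v2.png

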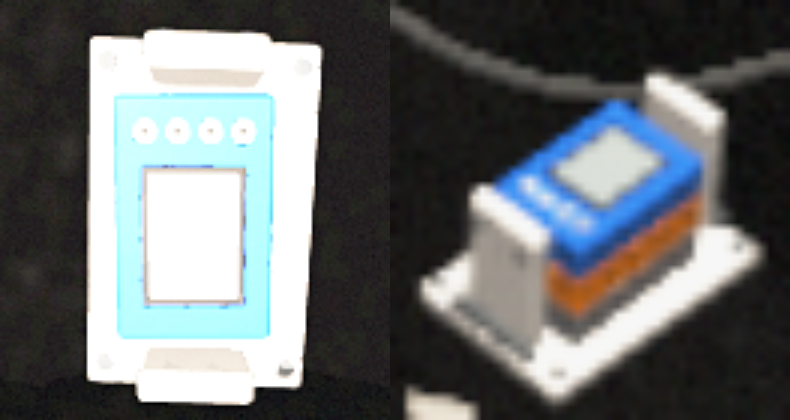

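Blue lies on the pile, flush to the eye from the scene side. The wrist image is overexposed (cyan), so I'll measure with a wider mask.

```bash
python3 - <<'E'
from win import *
c=shot('wrist');
q=[k for k in blobs(mask(c,[80,45,90],[125,255,255]),2000)]
for k in q[:2]: print(cv2.boundingRect(k),rect(onplane(c,cv2.convexHull(k),.048)))
g=c['image'][100:158,255:300]
# window: white inner region, low saturation, holes inside blue
m=cv2.inRange(cv2.cvtColor(c['image'],cv2.COLOR_BGR2HSV),np.array([0,0,235]),np.array([180,25,255]))
for k in blobs(m,400):
    x,y,w,h=cv2.boundingRect(k)
    if 25<w<45 and 30<h<55: print('glass',(x,y,w,h),quad(k.reshape(-1,2),c,.048))
# same measure on the earlier look of orange (w14, attitude equal)
i=cv2.imread('pics/w14.png');m=cv2.inRange(cv2.cvtColor(i,cv2.COLOR_BGR2HSV),np.array([0,0,200]),np.array([180,35,255]))
c2=dict(c,eye=c['eye']+np.array([.55147828,-.13376544,.14968237])-bot.get_state()['tool_pos'])
for k in blobs(m,400):
    x,y,w,h=cv2.boundingRect(k)
    if 22<w<45 and 30<h<55: print('glass orange',(x,y,w,h),quad(k.reshape(-1,2),c2,.034))
E
```

```text
(253, 81, 54, 82) (array([ 0.54163037, -0.0652979 ]), [38.90077590942383, 58.46263122558594], np.float32(1.7713186))
```

Blue's outline centre is within 0.1 mm of orange's, with yaw within 0.003 rad. Time is about 28 s and the gripper is clear, so I'm handing in.

```bash
python3 -c "
from plant import bot
print(bot.close_job())"
```

```text
the job is handed in; nothing more can be done
None
```

The job is done and handed in: the grey, orange and blue cassettes are piled in the stand in that order, each within about 0.2 mm and 0.003 rad of the one below by camera, with blue let go on the pad and retaken by its long sides on the way (about 28 s; the hand-in returned no verdict).

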